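# Unclamp the pot probe and hold it slanted over the dish

### The job

The probe thermometer is clamped upright in the lid of the steel pot and is wanted for the potatoes in the terracotta dish. Turn all three winged clamps anticlockwise fully to their end stops, then draw the probe straight up out of the lid and carry it to the dish, leaving the other things on the counter where they are. Finish while still holding it in the gripper: tip downward, stem slanting about halfway between upright and level (45 degrees), with the tip over the middle of the dish and 5 to 15 cm higher than its rim, touching nothing else; do not put it down or let go.

Things in the scene. Friction and masses are not known exactly. Their poses are not given: they have to be found in the camera images.
- port (a point): Centre of the probe port in the top face of the pot's flat lid, 95 mm above the counter. The steel pot is fixed, 244 mm across the lid, with two side loop handles; the port is a round hole 14 mm across, open below. The three clamps stand on the lid 80 mm from the port, 120 degrees apart: clamp a along this point's +x, b and c following anticlockwise; z is up.
- wing_a (a point): Middle of the black upright wing (finger bar) of clamp a: 44 mm long along this point's x axis, 12 mm thick along its y, 38 mm tall; the point lies on the turning axis, 19 mm below the wing's top and 24 mm above the blade's top face. x also points along the clamp's flat steel blade (14 mm wide, 5 mm thick, reaching 60 mm from the axis, just below the wing), which lies over the probe's flange at joint value 0; z is up, the turning axis.
- wing_b (a point): Middle of the black upright wing (finger bar) of clamp b: 44 mm long along this point's x axis, 12 mm thick along its y, 38 mm tall; the point lies on the turning axis, 19 mm below the wing's top and 24 mm above the blade's top face. x also points along the clamp's flat steel blade (14 mm wide, 5 mm thick, reaching 60 mm from the axis, just below the wing), which lies over the probe's flange at joint value 0; z is up, the turning axis.
- wing_c (a point): Middle of the black upright wing (finger bar) of clamp c: 44 mm long along this point's x axis, 12 mm thick along its y, 38 mm tall; the point lies on the turning axis, 19 mm below the wing's top and 24 mm above the blade's top face. x also points along the clamp's flat steel blade (14 mm wide, 5 mm thick, reaching 60 mm from the axis, just below the wing), which lies over the probe's flange at joint value 0; z is up, the turning axis.
- clamp_a (a joint): Turn of clamp a about its vertical axis, rad: 0 = blade pointing at the probe and over its flange, grows anticlockwise seen from above, end stop at 1.45 (blade swung clear). Starts between 0 and 0.3. Light friction (about 0.05 N m); stays where it is left.
- clamp_b (a joint): Turn of clamp b about its vertical axis, rad: 0 = blade pointing at the probe and over its flange, grows anticlockwise seen from above, end stop at 1.45 (blade swung clear). Starts between 0 and 0.3. Light friction (about 0.05 N m); stays where it is left.
- clamp_c (a joint): Turn of clamp c about its vertical axis, rad: 0 = blade pointing at the probe and over its flange, grows anticlockwise seen from above, end stop at 1.45 (blade swung clear). Starts between 0 and 0.3. Light friction (about 0.05 N m); stays where it is left.
- probe_handle (a point): Centre of the probe's stainless handle, an upright block 26 mm (this point's x) by 16 mm (its y) by 50 mm tall (its z, along the stem, away from the tip), with a tiny dial on its top end. Its yaw in the lid is arbitrary.
- probe_tip (a point): Pointed end of the probe's stem; same axes as the handle. It lies 105 mm from the handle centre along the handle's -z. Below the handle (25 mm from its centre) is a round flange 60 mm across, 5 mm thick, which rests on the lid round the port; below it the round stem, 7 mm thick, hangs 75 mm deep in the pot. The whole weighs about 0.12 kg.
- dish: Round terracotta dish, 184 mm across the rim, 150 mm at the foot, 48 mm tall, holding three baked potatoes up to 51 mm above the counter; loose, heavy (1.3 kg). Origin at the centre of its underside on the counter; z up.
- salt_box: Bystander: wooden salt box with closed lid, 114 x 134 mm and 86 mm tall; origin at the centre of its underside. Leave alone.
- jar: Bystander: cobalt glass jar with steel twist cap, 72 mm across, 100 mm tall; origin at the centre of its underside. Leave alone.
- funnel: Bystander: black plastic funnel standing on its mouth, 84 mm across, 85 mm tall; origin at the centre of its underside. Leave alone.
Things that resemble listed ones, but are neither listed nor needed, are in the scene too. Of the things shaped like the part that bears probe_handle, the bare steel one is meant.

How it is judged (in metres and radians):
On the way, in this order (a step that is already met when the one before it is completed fails the run):
1. all three clamps are turned to their end stops while the probe is still seated in the lid (value of joint each of clamp_a, clamp_b, clamp_c above 1.33 rad and z of probe_tip in the frame of port below -0.06 m), for 0.2 s.
2. the probe is drawn up out of the port, its tip clear of the lid (z of probe_tip in the frame of port above 0.005 m), for 0.1 s.
At the end, for the whole second after the job is handed in: All three clamps within 0.12 rad of their end stops; the probe held by the fingers, at rest, touching neither dish nor pot; its stem 30 to 60 degrees from vertical with the tip downward; the tip within 50 mm of the dish's centre seen from above and 90 to 210 mm above the counter; the dish upright (value of joint each of clamp_a, clamp_b, clamp_c above 1.33 rad and angle between probe_handle's own z axis and vertical between 0.52 and 1.05 rad and horizontal distance between probe_tip and dish below 0.05 m and height (world z) of probe_tip between 0.09 and 0.21 m and contact force between probe and the fingers above 1 N and contact force between probe and dish below 0.1 N and contact force between probe and pot below 0.1 N and linear speed of probe below 0.03 m/s and angle between dish's own z axis and vertical below 0.1 rad); the arm keeps its last pose, push and grip.
It fails at once if the dish is pushed more than 30 mm from its place (distance of dish from where it was at the start of the episode above 0.03 m).
It fails at once if the salt box is pushed more than 30 mm from its place (distance of salt_box from where it was at the start of the episode above 0.03 m).
It fails at once if the jar is pushed more than 30 mm from its place (distance of jar from where it was at the start of the episode above 0.03 m).
It fails at once if the funnel is pushed more than 30 mm from its place (distance of funnel from where it was at the start of the episode above 0.03 m).
It also fails if it takes over 67 s, if anything falls off the work surface, if the arm or the gripper's body presses on something with over 40 N, if the wrist force passes 120 N, or if a joint passes its speed limit or range.

### The arm

A 6-joint arm with a two-finger parallel gripper is mounted at the origin on the work surface. World frame = base frame: x ahead of the robot, y to its left, z up, the work surface at z = 0. Lengths are in mm, angles in rad, forces in N, time in s.
With the tool pointing down it reaches from about 300 to 850 mm from the base axis. Payload 5.4 kg.
Tool frame: the origin (TCP) lies where the fingers leave the gripper's body, on its centre line; the fingertips stand 73 mm ahead of it and the grasp point (between the pads) lies 54 mm ahead of it; z points along the fingers, y is the direction in which the jaws open and shut (so a half turn about z gives the same grasp; the last joint's range is limited). The gripper opens to 85 mm and grips with 20 to 120 N. Pads are 22 mm wide; open, the fingers measure 114 mm over their backs; the gripper's body (76 mm by 85 mm) begins 54 mm behind the grasp point. The pads swing forward as they close: fully open they stand 13 mm farther back than shut.
Start: joints at [1.073, 0.158, 1.597, -0, 1.386, -0.21], TCP at [163.22, 551.331, 303.899] pointing down, gripper open.
Joint ranges: [-2.91, 2.91], [-0.94, 2.29], [0.18, 2.7], [-1.29, 4.43], [0.17, 2.64], [-3, 3]. Speed limits (rad/s): [2.57, 2.57, 3.14, 3.14, 3.14, 3.14].

### API

Orientations are given as a unit quaternion [w, x, y, z].
In Python, from station import movep, move_l, move_j, grip, dwell, solve_ik, get_obs, grab_frame, Unreachable, finish_job gives the robot as it stands. Calls block until the motion is done:
- movep(position, orientation): joint-space move of the TCP to a pose.
- move_l(position, velocity=150, orientation=None): straight line of the TCP; orientation=None keeps the orientation; velocity is the mean speed in mm/s.
- move_j(angles): joint-space move.
- grip(opening, effort=None): finger opening in mm; effort is the grip in N (None keeps the last); returns when the fingers have stopped.
- dwell(seconds).
- solve_ik(position, orientation): joint angles nearest the present ones, or None.
- get_obs(): the state.
- grab_frame(name): name is "side" or "top" or "wrist"; returns a dict with "img" (480x640x3 uint8, blue, green, red), "vfov" (degrees; the focal length in pixels is half the picture's height over the tangent of half this angle, whatever the lens; pixels are square), "cx", "cy" (the principal point, pixels), "distortion" ([k1, k2, p1, p2, k3] as OpenCV has them; the pictures are not rectified), "eye" and "rotation" of the camera in the world. Camera axes: x right, y up, looking along -z (the intrinsics and any distortion apply to the point x, -y, -z); pixel columns grow to the right and rows downward; lengths in mm; the calibration is good to about 2 mm. A picture is of the moment at which its call begins. There is no depth.
A pose or a line that the arm cannot do raises Unreachable and nothing moves.
- finish_job(): hands the job in, once; it reports no verdict.
The state is a dict: "time_s": time; "q": joint angles; "joint_vel": joint speeds; "effort": joint torques, N m; "eef_pos": TCP position; "ee_rot": TCP orientation; "wrist_force": force on the tool from outside, world axes, zero at the start; "torque": the same for the moment, N m; "grip_width": finger opening in mm.
Only numpy, scipy, OpenCV 4.12 (cv2) and the standard library are available. Lean on these libraries where they do the work, as an engineer would, in place of code of your own. Each camera call takes 0.05 s, during which the arm holds its last target. There are 200 camera calls.

## Working session

There is one attempt and no reset: what is moved stays moved. The work goes in short steps, each a Python script; the robot and the scene stay as the last script left them, time stands still between calls to the robot, and variables do not carry over. Pictures are saved under pics/ and viewed, about 8 in all and at most 12, crops included, and the job is handed in when it is done.

```bash
mkdir -p pics; ls; python3 - <<'E'
from station import *
import cv2
for n in("top","side"):
    f=grab_frame(n); cv2.imwrite(f"pics/{n}0.png",f["img"]); print({k:v for k,v in f.items() if k!="img"})
print(get_obs())
E
```

```text
pics
{'vfov': 44.73746494544226, 'cx': 321.2386280285745, 'cy': 233.1063242848122, 'distortion': array([-0.06180627,  0.        ,  0.        ,  0.        ,  0.        ]), 'eye': array([ 281.51863206,  -18.43182196, 1293.7216792 ]), 'rotation': array([ 0.72782213,  0.08189475, -0.0772737 , -0.67645914])}
{'vfov': 49.30434997383614, 'cx': 321.77275579278404, 'cy': 236.66577096804426, 'distortion': array([-0.124542,  0.      ,  0.      ,  0.      ,  0.      ]), 'eye': array([ 365.13651703, -829.33442224,  734.83968083]), 'rotation': array([ 0.88216763,  0.45918265, -0.03863294, -0.09715482])}
{'time_s': 0.1, 'q': array([ 1.07286154e+00,  1.58996908e-01,  1.59811371e+00,  1.94369165e-05,
        1.38618749e+00, -2.10102695e-01]), 'joint_vel': array([ 1.31223145e-03,  9.14531315e-05, -1.82233107e-03, -1.67723403e-04,
        1.78558655e-03,  4.33063763e-04]), 'effort': array([-3.76894568e-04, -3.96993935e+01, -3.32335925e+01, -3.23507329e-04,
        4.24049169e-03, -3.14118267e-05]), 'eef_pos': array([163.04094092, 550.96478221, 303.00542334]), 'ee_rot': array([-3.04574767e-04,  1.43421487e-01,  9.89661331e-01, -7.96536501e-04]), 'wrist_force': array([ 0.4276502 ,  0.03468726, -0.32255654]), 'torque': array([0.04572641, 0.03846592, 0.01123949]), 'grip_width': 85.64701262586883}
```

View pics/top0.png

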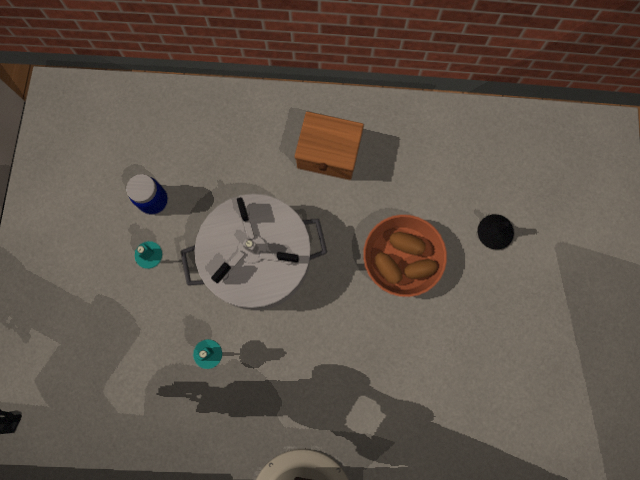

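View pics/side0.png

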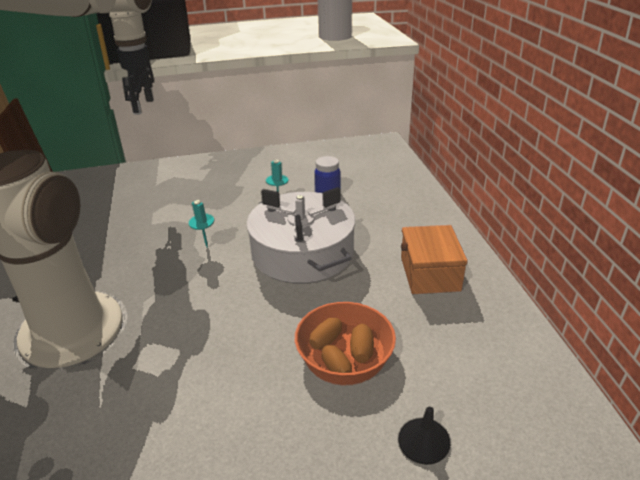

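The top view shows the pot with the port near (249,245), black wings near (242,209), (288,257) and (221,272), and the dish near (405,256). The bare steel handle is in the lid and the teal look-alikes stand elsewhere. I'll get rough positions, then move the wrist camera over the pot.

```bash
cat > h.py <<'E'
from station import *
import numpy as np, cv2
from scipy.spatial.transform import Rotation as R
def q2R(q): return R.from_quat(q,scalar_first=True)
def K(f):
    F=240/np.tan(np.radians(f["vfov"])/2)
    return np.array([[F,0,f["cx"]],[0,F,f["cy"]],[0,0,1.]])
def px2w(f,uv,z):
    p=cv2.undistortPoints(np.array(uv,float).reshape(-1,1,2),K(f),f["distortion"])[:,0]
    d=q2R(f["rotation"]).apply(np.c_[p[:,0],-p[:,1],-np.ones(len(p))])
    return f["eye"]+d*((z-f["eye"][2])/d[:,2])[:,None]
def w2px(f,P):
    c=q2R(f["rotation"]).inv().apply(np.atleast_2d(P)-f["eye"])
    return cv2.projectPoints(c*[1,-1,-1],np.zeros(3),np.zeros(3),K(f),f["distortion"])[0][:,0]
def down(yaw):  # tool z down, tool y (jaw) along world angle yaw
    y=np.array([np.cos(yaw),np.sin(yaw),0]);z=np.array([0,0,-1.]);x=np.cross(y,z)
    return R.from_matrix(np.c_[x,y,z]).as_quat(scalar_first=True)
def st(*a):
    o=get_obs(); print(*a,"t%.1f"%o["time_s"],o["eef_pos"].round(1),"w%.1f"%o["grip_width"],"F",o["wrist_force"].round(1),"T",o["torque"].round(2))
E
python3 - <<'E'
from h import *
f=grab_frame("top")
w=px2w(f,[(242,209),(288,257),(221,272)],149); c=w.mean(0)
print(w.round(),c,px2w(f,[(249,243)],155),px2w(f,[(405,256)],48), px2w(f,[(330,145)],86))
print(np.linalg.norm(w[:,:2]-c[:2],axis=1), np.degrees(np.arctan2(*(w-c).T[[1,0]])))
g=grab_frame("wrist");print(g["eye"],g["vfov"],q2R(g["rotation"]).as_matrix().round(2)); print(q2R(get_obs()["ee_rot"]).as_matrix().round(2))
E
```

```text
[[582. 163. 149.]
 [490.  61. 149.]
 [450. 192. 149.]] [507.4500988  138.78231391 149.        ] [[511.60035982 141.10550568 155.        ]] [[ 529.28124432 -185.15010296   48.        ]] [[758.3568422   -5.00222979  86.        ]]
[78.62571486 79.32128972 78.02123831] [  18.17142532 -102.62669232  137.32822534]
[ 87.96646669 574.37498751 373.38595977] 62.671333615288304 [[ 0.28 -0.91 -0.3 ]
 [ 0.96  0.27  0.09]
 [-0.   -0.31  0.95]]
[[-0.96  0.28 -0.  ]
 [ 0.28  0.96 -0.  ]
 [ 0.   -0.   -1.  ]]
```

```bash
python3 - <<'E'
from h import *
movep([500,139,370],down(1.28)); dwell(.3)
f=grab_frame("wrist"); np.save("wrist1.npy",f,allow_pickle=True); cv2.imwrite("pics/w1.png",f["img"]); st(); print(get_obs()["q"].round(2))
E
```

```text
t2.5 [499.9 139.3 369.9] w85.8 F [ 0.4  0.6 -0.3] T [ 0.04 -0.   -0.03]
[ 0.04 -0.03  1.66  0.    1.51 -1.24]
```

View pics/w1.png

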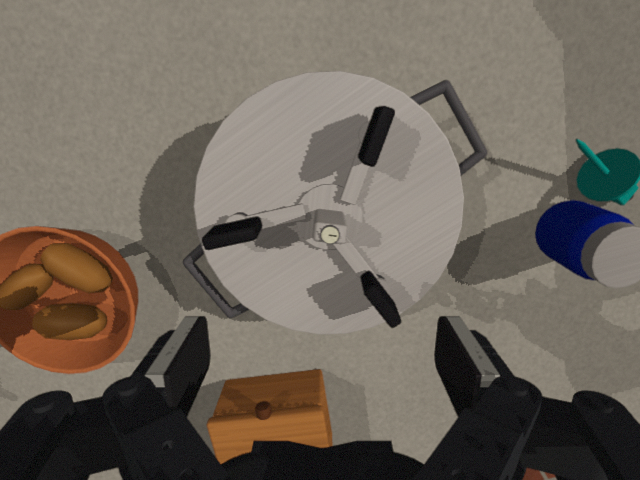

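The wrist view shows the wings near (377,136), (231,233) and (381,299), the handle's dial at (330,234), and the dish on the left. I'll enlarge it to get orientations.

```bash
python3 - <<'E'
import cv2
i=cv2.imread("pics/w1.png")[85:345,185:445]
cv2.imwrite("pics/w1c.png",cv2.convertScaleAbs(cv2.resize(i,None,fx=2.3,fy=2.3,interpolation=cv2.INTER_CUBIC),alpha=1.3,beta=30))
E
```

```text
(no output)
```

View pics/w1c.png

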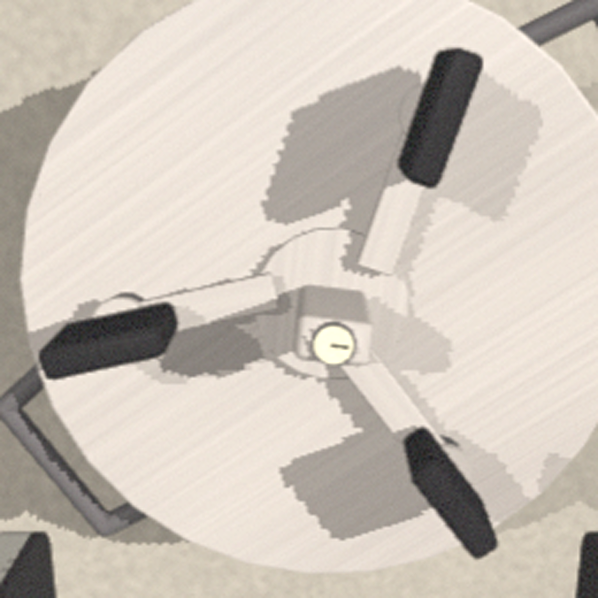

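```bash
cat > fit.py <<'E'
from h import *
from scipy.optimize import minimize
def sil(f,x,y,yaw,hx,hy,z0,z1):
    c,s=np.cos(yaw),np.sin(yaw)
    P=[(x+c*a-s*b,y+s*a+c*b,z) for a in(-hx,hx) for b in(-hy,hy) for z in(z0,z1)]
    m=np.zeros((480,640),np.uint8); h=cv2.convexHull(w2px(f,P).astype(np.float32))
    cv2.fillConvexPoly(m,np.round(h*16).astype(np.int32),1,cv2.LINE_8,4); return m>0
def fit_wings(f,guess):
    """guess rows x,y,yaw -> fitted rows + IoU"""
    dark=f["img"].max(2)<48; out=[]
    for g in guess:
        roi=sil(f,*g,38,24,95,165); d=dark&roi
        cost=lambda p:-(lambda m:(m&d).sum()/max((m|d).sum(),1))(sil(f,*p,22,6,111,149))
        best=min((minimize(cost,[g[0]+dx,g[1]+dy,g[2]+a],method="Nelder-Mead",options=dict(initial_simplex=np.array([g[0]+dx,g[1]+dy,g[2]+a])+np.array([[0,0,0],[6,0,0],[0,6,0],[0,0,.15]]),xatol=.05,fatol=1e-4)) for a in(-.2,.1) for dx,dy in((-3,0),(3,2))),key=lambda r:r.fun)
        out.append([*best.x,-best.fun])
    return np.array(out)
def centre(w): # circumcentre from 120deg spaced points = centroid
    return w[:,:2].mean(0)
E
python3 - <<'E'
from fit import *
f=np.load("wrist1.npy",allow_pickle=True).item()
c=np.array([507.5,138.8]); g=[]
for a in np.radians([17.5,-102.5,137.5]): g.append([*(c+79*np.array([np.cos(a),np.sin(a)])),a+np.pi+.15])
w=fit_wings(f,g); print(w.round(3)); c=centre(w); d=w[:,:2]-c
a=np.arctan2(d[:,1],d[:,0]); print(c,np.hypot(*d.T),np.degrees(a),"joint",(w[:,2]-a-np.pi+np.pi)%(2*np.pi)-np.pi)
print("handle top",px2w(f,[(185+333/2.3,85+345/2.3)],152))
t=px2w(f,[(185+u/2.3,85+v/2.3) for u,v in((304,320),(372,322),(372,362),(295,360))],150);print(t.round(1))
o=f["img"].copy()
for x in w: 
    k=cv2.findContours(sil(f,*x[:3],22,6,111,149).astype(np.uint8),0,1)[0]; cv2.drawContours(o,k,-1,(0,255,0),1)
for yaw in(1.28,):
    k=cv2.findContours(sil(f,*c,yaw,13,8,100,150).astype(np.uint8),0,1)[0]; cv2.drawContours(o,k,-1,(0,0,255),1)
cv2.imwrite("pics/ov.png",cv2.resize(o[85:345,185:445],None,fx=2.3,fy=2.3,interpolation=0))
q=get_obs()["q"]
import numpy as np
print(q)
# q6 sign
print(solve_ik([500,139,370],down(1.38))-q)
for x in w:
    for off in(0,np.pi):
        yw=x[2]+np.pi/2+off
        for e in(0,.7,1.5):
            s=solve_ik([x[0],x[1],133+54],down(yw+e)); print(off>0,e,None if s is None else s.round(2))
# final pose reach
for az in np.radians(np.arange(0,360,30)):
  z=np.array([np.cos(az)*.707,np.sin(az)*.707,-.707]); tip=np.array([529,-185,140.])
  p=tip-z*(105+54)
  for s in(1,-1):
    for al in np.radians(np.arange(0,180,45)):
      x0=np.cross([0,0,1],z);x0/=np.linalg.norm(x0);x=s*(np.cos(al)*x0+np.sin(al)*np.cross(z,x0))
      k=solve_ik(p,R.from_matrix(np.c_[x,np.cross(z,x),z]).as_quat(scalar_first=True))
      if k is not None: print(int(np.degrees(az).round()),s,int(np.degrees(al)),k.round(2))
E
```

```text
[[585.244 167.363   3.427   0.795]
 [492.173  64.467   1.583   0.736]
 [451.418 195.541   5.686   0.788]]
[509.61181599 142.45702812] [79.62774156 79.91603174 78.7681432 ] [  18.22665928 -102.60440187  137.6287658 ] joint [-0.03279571  0.23191897  0.14232034]
handle top [[510.534672   143.31396946 152.        ]]
[[500.1 136.4 150. ]
 [507.2 157.8 150. ]
 [520.6 154.1 150. ]
 [512.5 129.5 150. ]]
[ 3.86049255e-02 -2.60091350e-02  1.66084427e+00  1.67456989e-05
  1.50686497e+00 -1.24198407e+00]
[-5.96555029e-04 -8.81300245e-05 -1.51459904e-05 -1.67456989e-05
 -4.17027003e-06 -1.00007558e-01]
False 0 [ 0.08  0.35  1.6  -0.    1.18  1.37]
False 0.7 [ 0.08  0.35  1.6  -0.    1.18  0.67]
False 1.5 [ 0.08  0.35  1.6  -0.    1.18 -0.13]
True 0 [ 0.08  0.35  1.6  -0.    1.18 -1.78]
True 0.7 [ 0.08  0.35  1.6  -0.    1.18 -2.48]
True 1.5 None
False 0 None
False 0.7 [-0.11  0.08  1.93 -0.    1.13  2.32]
False 1.5 [-0.11  0.08  1.93 -0.    1.13  1.52]
True 0 [-0.11  0.08  1.93 -0.    1.13 -0.13]
True 0.7 [-0.11  0.08  1.93 -0.    1.13 -0.83]
True 1.5 [-0.11  0.08  1.93 -0.    1.13 -1.63]
False 0
[... 3811 characters left out ...]
17 -0.2   2.2  -0.87  0.79  1.4 ]
300 1 45 [-0.17 -0.2   2.2  -0.87  0.79  2.19]
300 1 90 [-0.17 -0.2   2.2  -0.87  0.79  2.98]
300 1 135 [-0.17 -0.2   2.2  -0.87  0.79 -2.52]
300 -1 0 [-0.17 -0.2   2.2  -0.87  0.79 -1.74]
300 -1 45 [-0.17 -0.2   2.2  -0.87  0.79 -0.95]
300 -1 90 [-0.17 -0.2   2.2  -0.87  0.79 -0.17]
300 -1 135 [-0.17 -0.2   2.2  -0.87  0.79  0.62]
330 1 0 [-0.58 -0.59  2.46  0.09  0.48 -0.12]
330 1 45 [-0.58 -0.59  2.46  0.09  0.48  0.67]
330 1 90 [-0.58 -0.59  2.46  0.09  0.48  1.45]
330 1 135 [-0.58 -0.59  2.46  0.09  0.48  2.24]
330 -1 45 [-0.58 -0.59  2.46  0.09  0.48 -2.48]
330 -1 90 [-0.58 -0.59  2.46  0.09  0.48 -1.69]
330 -1 135 [-0.58 -0.59  2.46  0.09  0.48 -0.9 ]
```

View pics/ov.png

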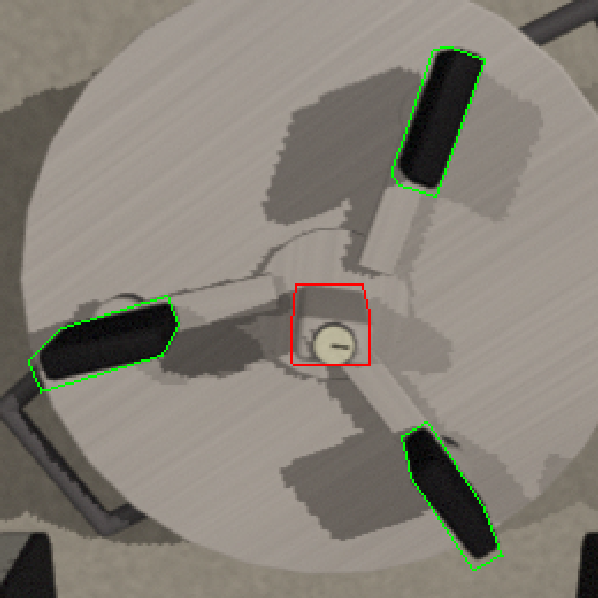

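The overlay matches: wings and handle (yaw about 1.28) are well located. Now turning the first clamp.

```bash
cat > turn.py <<'E'
from h import *
def turn(x,y,yaw,j0,flip):
    yw=yaw+np.pi/2+flip*np.pi
    grip(42,25); movep([x,y,250],down(yw)); move_l([x,y,187],120); st("at")
    grip(0,25); st("gripped"); q=get_obs()["q"].copy(); q6=q[5]
    T0=get_obs()["torque"][2]
    for n,j in enumerate([.4,.8,1.15,1.36,1.39,1.42,1.45,1.48,1.51,1.54]):
        q[5]=q6-(j-j0); move_j(q); T=get_obs()["torque"][2]
        print(j,"Tz %.2f"%T,"F",get_obs()["wrist_force"].round(1))
        if j>1.37 and abs(T-T0)>.4: break
    st("turned"); grip(34); move_l([x,y,250],150); st("up")
E
python3 - <<'E'
from turn import *
turn(451.4,195.5,5.686-2*np.pi,.142,0)
E
```

```text
at t4.3 [452.4 195.4 188.2] w42.0 F [ 0.1 -0.5  0.6] T [ 0.05 -0.   -0.03]
gripped t4.7 [452.  195.4 188.1] w11.7 F [-1.2 -1.   5.3] T [-0.32  0.22 -0.05]
0.4 Tz 0.05 F [ 1.   2.5 -1.6]
0.8 Tz 0.09 F [ 2.3  6.9 -3.1]
1.15 Tz 0.03 F [ 2.7  9.9 -2.9]
1.36 Tz 0.07 F [ 1.2 11.6 -2.7]
1.39 Tz 0.05 F [ 1.  11.6 -2.4]
1.42 Tz -0.01 F [ 0.5 11.7 -2.5]
1.45 Tz 0.02 F [ 0.8 12.8 -2.7]
1.48 Tz -0.61 F [ 0.3 12.1 -0.8]
turned t7.2 [451.8 197.7 188.2] w11.3 F [ 0.3 12.1 -0.8] T [ 1.89 -0.08 -0.61]
up t8.1 [451.1 195.4 249.5] w34.0 F [-0.9  0.5 -0.2] T [ 0.02 -0.03  0.02]
```

The end stop was felt clearly at about 1.48. Same for the other two.

```bash
python3 - <<'E'
from turn import *
turn(492.2,64.5,1.583,.232,1)
move_l([540,40,260],250)
turn(585.2,167.4,3.427,0,0)
movep([500,139,370],down(1.28)); dwell(.3)
f=grab_frame("wrist"); np.save("wrist2.npy",f,allow_pickle=True); cv2.imwrite("pics/w2.png",f["img"]); st()
E
```

```text
at t10.8 [492.6  64.5 187.5] w42.1 F [ 0.4 -0.1 -0.2] T [-0.01  0.03  0.  ]
gripped t11.2 [492.   64.3 188. ] w11.5 F [-4.3 -1.6  5. ] T [-0.16  0.67 -0.03]
0.4 Tz 0.06 F [ 0.2  0.4 -2.2]
0.8 Tz -0.01 F [ 0.9  0.1 -3.2]
1.15 Tz 0.05 F [ 3.4  1.1 -3.4]
1.36 Tz 0.08 F [ 2.7  1.8 -4.3]
1.39 Tz 0.00 F [ 3.3  2.1 -3.8]
1.42 Tz 0.08 F [ 4.   3.4 -4.6]
1.45 Tz 0.06 F [ 5.3  3.2 -4.6]
1.48 Tz -0.46 F [ 4.2  3.2 -3.4]
turned t13.7 [492.2  64.4 188.1] w11.4 F [ 4.2  3.2 -3.4] T [ 0.57 -0.6  -0.46]
up t14.6 [491.9  64.5 249.5] w34.1 F [-0.9  0.1 -0.4] T [-0.01 -0.01 -0.  ]
at t18.2 [585.6 167.4 187.6] w42.2 F [-0.7 -0.1  0.2] T [0.03 0.03 0.03]
gripped t18.6 [585.9 167.2 188.2] w11.7 F [-0.1 -1.6  4.3] T [-0.33  0.04  0.23]
0.4 Tz 0.07 F [-1.3 -0.3  2.3]
0.8 Tz -0.02 F [-2.1  0.7  2.5]
1.15 Tz 0.05 F [-3.7  1.6  4.3]
1.36 Tz 0.05 F [-6.   1.3  6. ]
1.39 Tz 0.02 F [-5.2  1.8  5.8]
1.42 Tz 0.05 F [-4.7  2.7  5.1]
1.45 Tz 0.11 F [-5.   1.8  5.7]
1.48 Tz -0.21 F [-5.4  1.2  5.1]
turned t21.3 [585.3 167.4 188.2] w11.4 F [-5.4  1.2  5.1] T [ 0.33  0.96 -0.21]
up t22.2 [585.  167.4 249.5] w33.9 F [ 0.7  0.2 -0.1] T [-0.03  0.02 -0.02]
t23.6 [500.  139.  369.6] w33.8 F [-1.   1.   0.4] T [0.05 0.03 0.04]
```

View pics/w2.png

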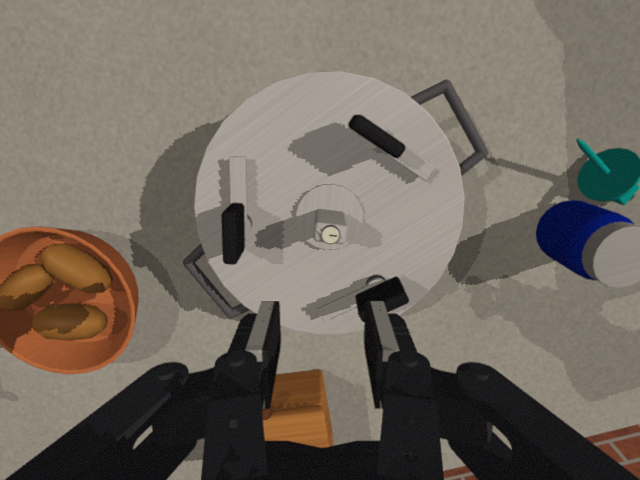

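All three blades are clear of the flange and the probe is seated, with its dial at (330,234). Next: grasp the handle across its 16 mm and lift.

```bash
python3 - <<'E'
from h import *
grip(45,60); x,y=509.8,142.6
movep([x,y,255],down(-.29)); move_l([x,y,184],100); st("at")
grip(0,60); dwell(.2); st("gripped")
move_l([x,y,350],80); dwell(.2); st("lifted")
f=grab_frame("side"); cv2.imwrite("pics/s1.png",f["img"])
E
```

```text
at t26.1 [510.3 142.6 184.7] w45.2 F [ 0.4  0.  -0.2] T [ 0.02 -0.01  0.06]
gripped t26.7 [510.4 142.6 184.9] w15.1 F [-0.3 -1.1  6.6] T [ 0.03  0.09 -0.02]
lifted t29.1 [509.7 142.6 349.8] w15.6 F [-0.5 -0.6 -0.9] T [ 0.07  0.03 -0.04]
```

View pics/s1.png

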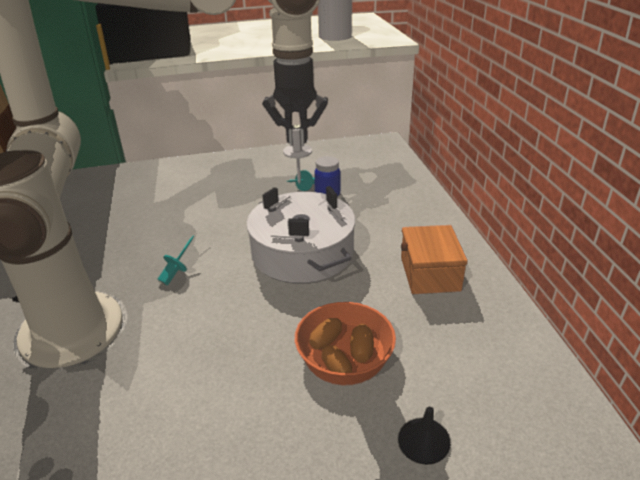

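The probe is in the gripper with its tip clear above the lid, and the clamps are open. The free-standing teal look-alikes have toppled; the first picture shows them balanced on their tips. Now carrying to the dish.

```bash
python3 - <<'E'
from h import *
az=np.radians(240); z=np.array([np.cos(az),np.sin(az),-1])/2**.5; z/=np.linalg.norm(z)
x0=np.cross([0,0,1],z);x0/=np.linalg.norm(x0); y0=np.cross(z,x0)
tip=np.array([529.,-185,145]); p=tip-z*164
q=get_obs()["q"]; best=None
for al in np.radians(np.arange(0,360,15)):
    x=np.cos(al)*x0+np.sin(al)*y0; o=R.from_matrix(np.c_[x,np.cross(z,x),z]).as_quat(scalar_first=True)
    k=solve_ik(p,o)
    if k is not None and (best is None or abs(k[5]-q[5])<best[0]): best=(abs(k[5]-q[5]),o,k)
print(best,q.round(2)); o=best[1]
move_l([529,-120,365],170); st("over")
try: move_l(p+[0,0,70],120,o)
except Unreachable: print("U"); movep(p+[0,0,70],o)
move_l(p,80); dwell(.5); st("final")
m=q2R(get_obs()["ee_rot"]).as_matrix(); t=get_obs()["eef_pos"]+m[:,2]*164; print("tip",t,"tilt",np.degrees(np.arccos(-m[2,2])))
f=grab_frame("top");g=grab_frame("side"); print(w2px(f,t),w2px(g,t))
cv2.imwrite("pics/fin.png",np.hstack([f["img"][130:480,200:600],g["img"][130:480,200:600]]))
E
```

```text
(np.float64(0.06498859313151029), array([ 0.14644661,  0.73296291,  0.56242222, -0.35355339]), array([-0.09301048,  0.49860458,  1.39763326, -0.69904443,  1.62439845,
        0.26928232])) [0.04 0.01 1.66 0.   1.47 0.33]
over t30.9 [ 529.  -119.2  365. ] w15.5 F [ 0.3 -0.5 -0.3] T [-0.01 -0.    0.03]
final t33.3 [587.  -84.6 261. ] w15.4 F [ 0.   0.3 -0.9] T [ 0.39 -0.21  0.02]
tip [ 529.03958859 -184.97783291  145.06764162] tilt 44.99395549179593
[[411.73620681 247.16743927]] [[345.09991134 295.52295888]]
```

View pics/fin.png

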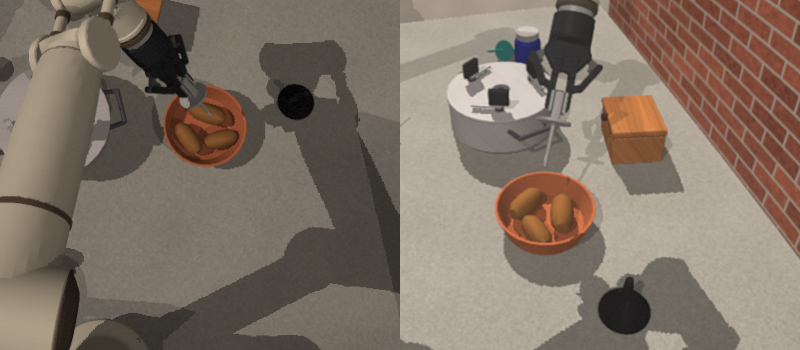

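The tip appears at (411,247) in the top view and (346,296) in the side view, as predicted, so it is over the middle of the dish. Handing in.

```bash
python3 -c "
from h import *
st(); finish_job()"
```

```text
t33.4 [587.  -84.6 260.9] w15.4 F [-0.5  0.8 -0.8] T [ 0.39 -0.15  0.01]
the job is handed in; nothing more can be done
```

I turned all three clamps anticlockwise to their end stops, drew the probe straight up out of the lid, carried it to the dish, and handed the job in at 33.4 s, still holding it. The hand-in gives no verdict.

- **Clamps:** at each clamp the turning torque jumped at about 1.48 rad by my estimate of the angle, which I read as the stop. The jump was weakest at clamp a (-0.21 N m, against -0.61 and -0.46), and there the script's 0.4 N m threshold was only just reached. The picture afterwards shows all three blades clear of the flange.
- **Probe:** the stem slants 45.0 degrees with the tip at about (529, -185, 145) mm. That is over the estimated dish centre and about 97 mm above its rim. The tip showed within about a pixel of its predicted place in both the top and side views. The fingers stood at 15.4 mm on the 16 mm handle, and wrist forces were about 1 N, so it is held and touches nothing.
- **Bystanders:** dish, salt box, jar and funnel look unmoved, judged by eye from the pictures.
- **Look-alikes:** the teal look-alikes seemed to stand on their tips in the first picture and were lying over later. The arm never worked near them, so I take it they fell by themselves.

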